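# Wedge the rocking tool chest

### The arm

A 6-joint arm with a two-finger parallel gripper is mounted at the origin on a cart in front of the work surface, level with it; the furniture and walls round the work are solid. World frame = base frame: x ahead of the robot, y to its left, z up, the work surface at z = 0. Lengths are in m, angles in rad, forces in N, time in s.
With the tool pointing down it reaches from about 0.375 to 0.9 m from the base axis. Payload 3.1 kg.
Tool frame: the origin (TCP) lies midway between the tips of the shut fingers; the grasp point (between the pads) lies 19 mm behind it; z points along the fingers, y is the line along which they close (so a half turn about z gives the same grasp; the last joint's range is limited). The gripper opens to 87 mm and grips with 3 to 60 N. Pads are 19 mm wide; open, the fingers measure 117 mm over their backs; the gripper's body (75 mm by 190 mm) begins 51 mm behind the grasp point.
Start: joints at [-0.178, 0.527, 1.433, -0, 1.181, -0.178], TCP at [0.625, 0, 0.223] pointing down, gripper open.
Joint ranges: [-3.08, 3.08], [-0.75, 2.2], [0.22, 2.44], [-1.43, 4.57], [0, 2.65], [-2.85, 2.85]. Speed limits (rad/s): [2.79, 2.79, 3.14, 3.14, 3.14, 3.14].

### API

Orientations are given as a unit quaternion [x, y, z, w].
In Python, from plant import bot gives the robot as it stands.
- The arm moves only by the tool apply_moves, never from a script. Its argument "steps" is one flat list of numbers, 5 for each row, row after row: the finger opening in mm, from 0 to 87, then the shift along the tool's x, y, z each as a share of 0.15 m, from -1 to 1, then the turn about the tool's z as a share of pi rad, from -1 to 1. In form: [hand, dx, dy, dz, spin, hand, dx, dy, dz, spin, ...]. A call has 1 to 8 rows; each row shifts and turns the commanded pose from where the row before left it, along the tool's axes as they then stand; what a row does not reach is not made up. A row lasts 1/12 s, in which the tool goes at most 41.7 mm and 7.16 degrees, less where a joint would pass 70% of its speed; a pose out of reach is approached as far as the arm can. A call with a number of a shift or a turn outside -1 to 1 is refused whole. A call with a gripper value outside its range is refused whole. The fingers move at their own pace and stop on an object; "squeeze" is the grip in N (left out, the last holds). Time passes only in rows, so rows that do not move let the fingers close. It gives the time, the measured TCP pose, the force, the opening and the grip force at its end, in the units of the state.
- bot.get_obs(): the state, without advancing time (a new reading comes with each control period).
- bot.camera(name): name is "scene" or "side" or "wrist"; returns the picture (400x640x3 uint8, blue, green, red); there is no depth.
- bot.calibration(name): a dict with "camera_matrix" (3x3 intrinsics, pixels), "view" (4x4, takes a point from world to camera coordinates). Camera axes: x right, y down, z forward; pixel columns grow to the right and rows downward; lengths in m; the calibration is good to about 2 mm. A picture is of the moment at which its call begins: read the wrist's pose just before it. calibration takes no time and is no camera call; for the wrist camera it gives the pose at the moment of the call.
- bot.finish_job(): hands the job in; it is judged then, once.
The state is a dict: "clock": time; "joints": joint angles; "joint_vel": joint speeds; "joint_efforts": joint torques, N m; "position": TCP position; "orientation": TCP orientation; "wrist_force": force on the tool from outside, world axes, zero at the start; "ft_torque": the same for the moment, N m; "grip_width": finger opening in m; "finger_force": force on a finger pad.
Only numpy, scipy, OpenCV 4.12 (cv2) and the standard library are available. Lean on these libraries where they do the work, as an engineer would, in place of code of your own. Each camera call takes 0.05 s, during which the arm holds its last target. There are 200 camera calls.

### The job

The plywood tool chest rocks because the foot under its red corner is too short. Without picking anything up, push the wooden wedge along the bench, thin end first, under that foot until it is snug and the chest is steady and still level; then test it by pressing down firmly with the fingertips on the red corner cap, pushing the wedge further in if the corner still dips. Finish while still pressing down on the red cap, with the chest not giving way; leave the chest where it stands and everything else on the bench alone.

Things in the scene. Friction and masses are not known exactly. Their poses are not given: they have to be found in the camera images.
- chest: Loose plywood chest, 1.1 to 1.6 kg, heavy at back right; stands level on its three good rubber feet. 220 mm (its x) by 200 mm (its y); origin on the bench under its middle, z up; underside 24 mm, lid top 104 mm, corner caps 108 mm above the bench. Three caps are black; the front-left one (-x, +y) is red. Feet centred at x = +-85, y = +-75 mm.
- red_cap_top (a point): Centre of the top of the flat red corner cap (48 x 48 mm), right above the short foot. Press straight down to test: 12 to 18 N is right, under 8 N proves nothing. Without the wedge the corner starts to dip at 5 to 10 N and by some 16 N is down on the short foot (chest tilted 0.07 to 0.13 rad); let go, it comes back level.
- short_foot: The short black foot under the red corner, 28 mm square where it touches; origin at the centre of its underside, which hangs 8 to 14 mm above the bench (differs each time). It does not move in the chest.
- wedge: Loose pine wedge, 160 mm long (its y), 90 mm wide (its x), 0.12 kg; origin at the centre of its underside, z up. Thin end at -y, 4 mm thick, rising evenly to 24 mm at the heel at +y. It starts left of the chest, thin end pointing roughly at the short foot (up to 15 mm and 0.12 rad off line).
- wedge_tip (a point): Middle of the thin end's lower edge, on the bench.
- wedge_heel (a point): Centre of the upright heel face (90 x 24 mm), 12 mm above the bench: push here towards the wedge's -y. It slides with about 1 N and binds under the foot's outer (+y) edge, where it is as thick as the gap, with some 3 N more or above; pushed on, it lifts or turns the chest.
- tape_2: Bystander: roll of dark tape, 53 mm across, 19 mm high, lying on the chest lid; it must stay on the lid.
- tape_measure: Bystander: yellow tape measure, 35x80x64 mm; origin at the centre of its underside.
- offcut_a: Bystander: square-sawn pine offcut, 68x130x45 mm, not the wedge; origin at the centre of its underside.
- sanding_block: Bystander: cork sanding block, 62x110x34 mm; origin at the centre of its underside.
- jar_1: Bystander: clear jar with green lid, 69 mm across, 84 mm tall; origin at the centre of its underside.
- oil_bottle: Bystander: red bottle with black nozzle, 45 mm across, 137 mm tall; origin at the centre of its underside.
- case_c: Bystander: open green case of screws, 82x103x19 mm; origin at the centre of its underside.

How it is judged:
By the outcome, as a careful person would: the job done as asked, in the order asked, and still so for the second after the job is handed in, while the arm keeps its last pose, push and grip.
It also fails if it takes over 48 s, if anything falls off the work surface, if the arm or the gripper's body presses on something with over 40 N, if the wrist force passes 120 N, or if a joint passes its speed limit or range.

## Working session

There is one attempt and no reset: what is moved stays moved. The work goes in short steps, Python scripts to look and compute and a tool call to move; the robot and the scene stay as the last step left them, time stands still between calls to the robot, and variables do not carry over. Pictures are saved under pics/ and viewed, at most 10 in all, crops included, and the job is handed in when it is done.

Besides the shell and the picture viewer there is one more tool, called after "Emit:" as name(argument=value, ...) on one line, values as JSON. apply_moves: Moves the arm, as the interface text tells. Its arguments: {"type":"object","properties":{"steps":{"type":"array","items":{"type":"number"}},"squeeze":{"type":"number"}},"required":["steps"]}

```bash
mkdir -p pics; python3 - <<'E'
from plant import bot
import cv2,numpy as np
np.set_printoptions(precision=4,suppress=True)
for n in ("scene","side","wrist"):
    c=bot.calibration(n); print(n,c["camera_matrix"],np.linalg.inv(c["view"]))
    cv2.imwrite(f"pics/{n}0.png",bot.camera(n))
print(bot.get_obs())
E
```

```text
scene [[483.1295   0.     321.8295]
 [  0.     483.1295 192.7644]
 [  0.       0.       1.    ]] [[ 0.8923 -0.2718  0.3605  0.1317]
 [-0.4511 -0.5016  0.7382 -1.0982]
 [-0.0198 -0.8213 -0.5702  0.9509]
 [ 0.      0.      0.      1.    ]]
side [[405.3729   0.     325.5964]
 [  0.     405.3729 198.5363]
 [  0.       0.       1.    ]] [[-0.9295 -0.2204  0.2957  0.2084]
 [-0.3687  0.54   -0.7566  1.1787]
 [ 0.0071 -0.8123 -0.5832  0.9768]
 [ 0.      0.      0.      1.    ]]
wrist [[302.1651   0.     320.9004]
 [  0.     302.1651 194.816 ]
 [  0.       0.       1.    ]] [[ 1.     -0.0002 -0.0019  0.6249]
 [-0.0007 -0.964  -0.2658  0.0724]
 [-0.0018  0.2658 -0.964   0.3844]
 [ 0.      0.      0.      1.    ]]
{'clock': 0.15, 'joints': array([-0.1785,  0.5283,  1.4336, -0.    ,  1.1814, -0.1785]), 'joint_vel': array([ 0.0011, -0.0025, -0.0042,  0.001 , -0.0011, -0.0008]), 'joint_efforts': array([  0.0009, -44.0429, -17.6842,   0.0634,   0.0553,  -0.0001]), 'position': array([0.6245, 0.0001, 0.2218]), 'orientation': array([ 0.7071,  0.7071, -0.0005, -0.0007]), 'wrist_force': array([-0.1277,  0.9212, -0.314 ]), 'ft_torque': array([0.0129, 0.0319, 0.0021]), 'finger_force': 0.0, 'grip_width': 0.08710430221903723}
```

View pics/scene0.png

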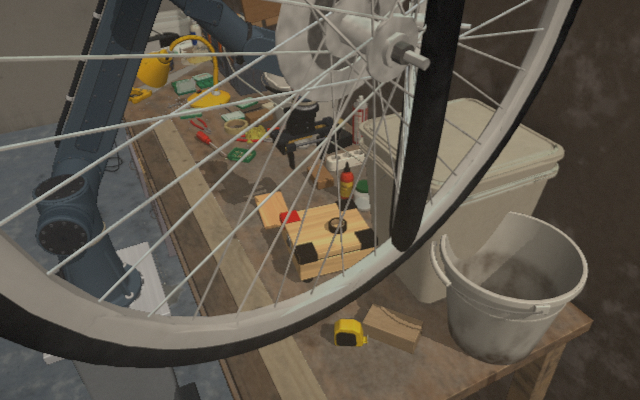

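View pics/side0.png

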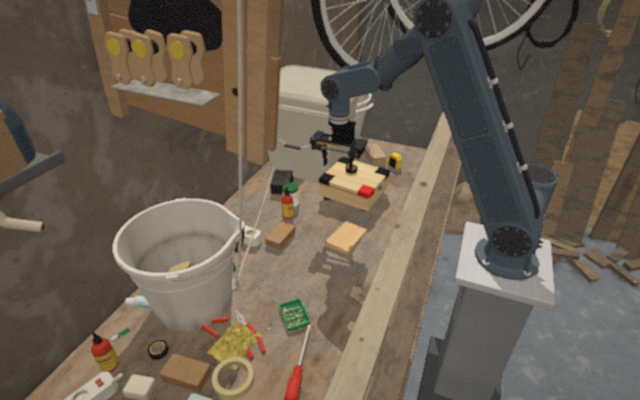

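View pics/wrist0.png

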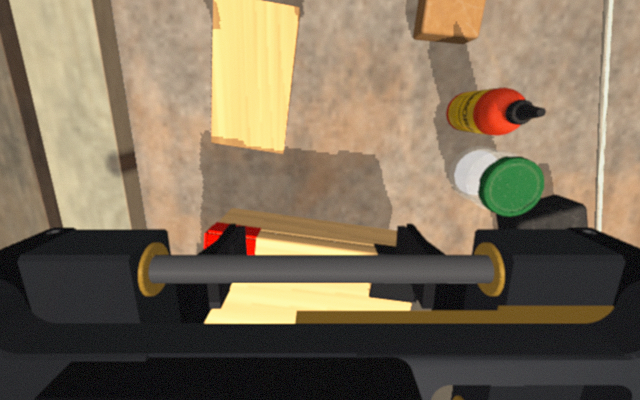

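The wrist view shows the wedge (cols 211–299, rows 0–153, thin end down at about row 152) and the red cap's edge at (205–258, 222–255). The side view shows the wedge at about (347,237) and the red cap at (367,190). The scene view is mostly blocked by the wheel, with the red cap at (290,216).

```bash
cat > h.py <<'E'
import cv2,numpy as np
np.set_printoptions(precision=4,suppress=True)
def cast(c,uv,z):
    K,V=c["camera_matrix"],c["view"]; T=np.linalg.inv(V)
    uv=np.atleast_2d(uv).astype(float)
    d=(np.linalg.inv(K)@np.c_[uv,np.ones(len(uv))].T).T@T[:3,:3].T
    o=T[:3,3]; z=np.broadcast_to(z,len(uv))
    return o+d*((z-o[2])/d[:,2])[:,None]
def red(im):
    h=cv2.cvtColor(im,cv2.COLOR_BGR2HSV)
    return (((h[...,0]<6)|(h[...,0]>174))&(h[...,1]>190)&(h[...,2]>90)).astype(np.uint8)*255
def wood(im):
    h=cv2.cvtColor(im,cv2.COLOR_BGR2HSV)
    return ((h[...,0]>10)&(h[...,0]<28)&(h[...,1]>70)&(h[...,2]>170)).astype(np.uint8)*255
def polys(m,amin=80,eps=.03):
    out=[]
    for c in cv2.findContours(m,cv2.RETR_EXTERNAL,cv2.CHAIN_APPROX_NONE)[0]:
        if cv2.contourArea(c)>amin: out.append((cv2.contourArea(c),cv2.approxPolyDP(c,eps*cv2.arcLength(c,True),True)[:,0]))
    return out
E
python3 - <<'E'
from plant import bot
from h import *
for n in ("scene","side","wrist"):
    im=cv2.imread(f"pics/{n}0.png"); c=bot.calibration(n)
    print(n,"RED")
    for a,p in polys(red(im),60):
        print(a,np.c_[p,cast(c,p,.108)[:,:2]].tolist() if a<2000 else "")
    print(n,"WOOD")
    for a,p in polys(wood(im),200,.02): print(a,np.c_[p,cast(c,p,.012)[:,:2],cast(c,p,.104)[:,:2]].round(3).tolist())
im=cv2.imread("pics/side0.png")[140:270,270:430]
a=cv2.resize(im,None,fx=4.8,fy=4.5,interpolation=cv2.INTER_CUBIC)
cv2.imwrite("pics/sidecrop.png",a)
E
```

```text
scene RED
70.5 [[295.0, 211.0, 0.5540955207313844, -0.052674546390574895], [292.0, 212.0, 0.5444381466788687, -0.05294536699549912], [287.0, 222.0, 0.5129765395416731, -0.08911753974729164], [299.0, 219.0, 0.5485881258328487, -0.09265037184807978]]
scene WOOD
529.5 [[356.0, 209.0, 0.781, -0.018, 0.718, -0.124], [346.0, 211.0, 0.747, -0.012, 0.687, -0.118], [344.0, 215.0, 0.731, -0.027, 0.673, -0.132], [348.0, 225.0, 0.718, -0.078, 0.66, -0.178], [342.0, 234.0, 0.68, -0.107, 0.627, -0.204], [344.0, 248.0, 0.655, -0.166, 0.603, -0.257], [359.0, 244.0, 0.702, -0.171, 0.646, -0.262], [354.0, 230.0, 0.722, -0.108, 0.664, -0.205], [368.0, 227.0, 0.767, -0.116, 0.705, -0.212]]
1133.5 [[335.0, 203.0, 0.737, 0.044, 0.678, -0.068], [307.0, 210.0, 0.639, 0.053, 0.589, -0.06], [296.0, 244.0, 0.538, -0.084, 0.498, -0.183], [312.0, 241.0, 0.586, -0.094, 0.541, -0.192], [319.0, 254.0, 0.579, -0.155, 0.535, -0.247], [326.0, 251.0, 0.602, -0.153, 0.556, -0.246], [333.0, 234.0, 0.656, -0.094, 0.605, -0.193], [323.0, 224.0, 0.652, -0.037, 0.601, -0.141], [338.0, 216.0, 0.712, -0.023, 0.655, -0.128]]
54
[... 6277 characters left out ...]
6], [423.0, 32.0, 0.738, 0.158, 0.71, 0.137], [480.0, 35.0, 0.802, 0.154, 0.758, 0.134], [510.0, 87.0, 0.844, 0.1, 0.79, 0.093], [491.0, 50.0, 0.816, 0.139, 0.769, 0.123], [510.0, 43.0, 0.837, 0.146, 0.784, 0.128], [480.0, 29.0, 0.801, 0.161, 0.758, 0.139], [503.0, 1.0, 0.822, 0.188, 0.773, 0.159]]
34654.5 [[125.0, 81.0, 0.397, 0.107, 0.453, 0.098], [171.0, 253.0, 0.422, -0.112, 0.472, -0.066], [205.0, 130.0, 0.484, 0.051, 0.519, 0.056], [492.0, 227.0, 0.849, -0.074, 0.794, -0.038], [408.0, 44.0, 0.722, 0.145, 0.698, 0.127], [294.0, 102.0, 0.593, 0.083, 0.601, 0.081], [298.0, 7.0, 0.599, 0.182, 0.606, 0.155], [213.0, 0.0, 0.507, 0.189, 0.536, 0.16], [209.0, 121.0, 0.49, 0.062, 0.523, 0.064]]
```

View pics/sidecrop.png

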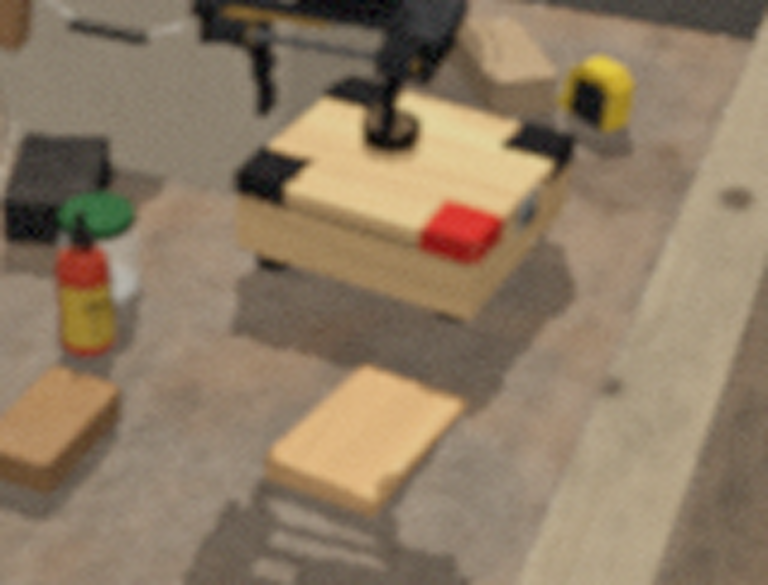

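The side crop shows the wedge left of the chest with its thin end facing the chest, and the red cap at crop (460,230). I'll move to a better wrist view.

Emit:
apply_moves(steps=[50,0.05,-0.19,-0.13,0,50,0.05,-0.19,-0.13,0,50,0.05,-0.19,-0.13,0,50,0,0,0,0,50,0,0,0,0])

```text
clock: 0.57
position: [0.539, 0.0229, 0.2823]
orientation: [0.707, 0.707, 0.001, 0.001]
wrist_force: [0.6, 0.1, -0.1]
grip_width: 0.0616
finger_force: 0.0
```

```bash
python3 - <<'E'
from plant import bot
from h import *
import pickle
o=bot.get_obs();c=bot.calibration("wrist");im=bot.camera("wrist")
cv2.imwrite("pics/w1.png",im);pickle.dump(c,open("w1.pkl","wb"))
print(o["position"],o["orientation"],o["wrist_force"],o["clock"])
cv2.imwrite("pics/w1c.png",cv2.resize(im[0:300,120:520],None,fx=2,fy=2))
E
```

```text
[0.539  0.0229 0.2823] [0.7069 0.7073 0.0007 0.001 ] [ 0.5999  0.0766 -0.0926] 0.5667
```

View pics/w1c.png

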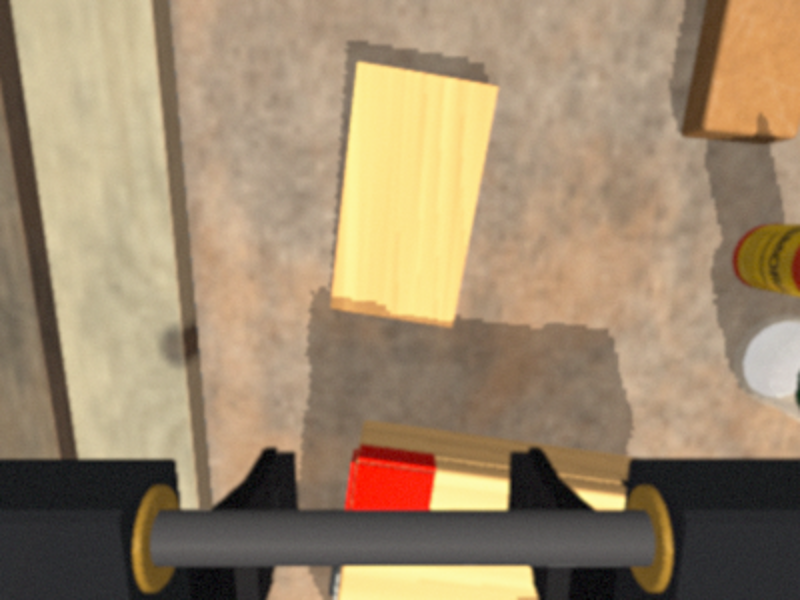

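The wedge corners in full-image pixels are heel (298,31)/(369,43) and tip (285.5,154.5)/(346.5,162.5). The chest's lower +y edge runs (301,212)→(434,228), and the red cap's corner is near (300,226)–(338,230).

```bash
python3 - <<'E'
from h import *
import pickle
c=pickle.load(open("w1.pkl","rb"));im=cv2.imread("pics/w1.png")
h=cv2.cvtColor(im,cv2.COLOR_BGR2HSV)
m=((h[...,0]>14)&(h[...,0]<28)&(h[...,1]>90)&(h[...,2]>190)).astype(np.uint8)*255
m[190:]=0;m[:,:250]=0;m[:,400:]=0
m=cv2.morphologyEx(m,cv2.MORPH_OPEN,np.ones((3,3)))
for a,p in polys(m,2000,.02): print("wedge px",a,p.tolist())
px=np.array([[298,31],[369,43],[346.5,162.5],[285.5,154.5]])
P=cast(c,px,[.024,.024,.004,.004])[:,:2]
print("wedge",P)
heel,tip=(P[0]+P[1])/2,(P[2]+P[3])/2;d=tip-heel
print("heel",heel,"tip",tip,"len",np.linalg.norm(d),"yaw",np.arctan2(d[0],-d[1]),"from heel edge",np.arctan2(*(P[1]-P[0])[::-1]))
e=cast(c,[[301,212],[434,228]],.024)[:,:2];print("chest low edge",e,np.arctan2(*(e[1]-e[0])[::-1]))
r=red(im);r[:205]=0;r[:,:270]=0;r[:,400:]=0
for a,p in polys(r,100,.02): print("red",a,np.c_[p,cast(c,p,.108)[:,:2]].round(4).tolist())
for col in (305,315,325,335): print(col,[ (r_,im[r_,col].tolist()) for r_ in range(208,234,2)])
E
```

```text
wedge px 8117.0 [[298, 31], [286, 153], [345, 162], [368, 43]]
wedge [[0.5111 0.1925]
 [0.601  0.1788]
 [0.5776 0.0226]
 [0.4882 0.0345]]
heel [0.556  0.1857] tip [0.5329 0.0285] len 0.1588000186198436 yaw -0.14610181303349246 from heel edge -0.1513349694330876
chest low edge [[ 0.5106 -0.0473]
 [ 0.7086 -0.0726]] -0.12743275543088695
red 1170.0 [[298.0, 225.0, 0.5124, -0.0351], [293.0, 254.0, 0.5055, -0.0729], [333.0, 254.0, 0.5544, -0.073], [335.0, 227.0, 0.5565, -0.0377]]
305 [(208, [108, 125, 141]), (210, [88, 120, 147]), (212, [71, 113, 146]), (214, [68, 109, 139]), (216, [72, 111, 146]), (218, [72, 118, 148]), (220, [76, 119, 150]), (222, [48, 78, 135]), (224, [2, 11, 127]), (226, [7, 13, 128]), (228, [20, 20, 148]), (230, [19, 43, 252]), (232, [32, 59, 219])]
315 [(208, [94, 109, 127]), (210, [90, 106, 126]), (212, [78, 115, 149]), (214, [71, 116, 149]), (216, [67, 109, 137]), (218, [69, 113, 146]), (220, [73, 113, 147]), (222, [74, 116, 149]), (224, [30, 55, 132]), (226, [8, 12, 133]), (228, [17, 16, 130]), (230, [2, 14, 189]), (232, [37, 62, 247])]
325 [(208, [86, 103, 123]), (210, [91, 109, 128]), (212, [89, 112, 132]), (214, [72, 115, 150]), (216, [73, 114, 146]), (218, [68, 108, 140]), (220, [73, 113, 148]), (222, [73, 117, 150]), (224, [72, 114, 146]), (226, [18, 33, 131]), (228, [5, 9, 130]), (230, [8, 7, 125]), (232, [0, 20, 241])]
335 [(208, [95, 108, 128]), (210, [91, 110, 130]), (212, [90, 110, 126]), (214, [78, 112, 140]), (216, [74, 118, 151]), (218, [70, 110, 141]), (220, [64, 108, 134]), (222, [73, 114, 147]), (224, [75, 118, 149]), (226, [50, 82, 138]), (228, [9, 11, 130]), (230, [5, 6, 127]), (232, [3, 11, 144])]
```

Emit:
apply_moves(steps=[50,0.16,0,0,0.0235,50,0.16,0,0.05,0.0235,50,0.16,-0.01,0.1,0,50,0.16,-0.01,0.15,0,50,0.16,-0.01,0.15,0,50,0.16,-0.01,0.2,0,50,0.16,-0.01,0.2,0,50,0.16,-0.01,0.2,0])

```text
clock: 1.28
position: [0.5544, 0.2152, 0.1208]
orientation: [0.758, 0.653, -0.0, -0.0]
wrist_force: [0.8, 0.2, -0.7]
grip_width: 0.0496
finger_force: 0.0
```

Emit:
apply_moves(steps=[50,0,0,0.2,0,50,0,0,0.2,0,50,0,0,0.2,0,50,0,0,0,0,50,0,0,0,0])

```text
clock: 1.7
position: [0.5525, 0.2138, 0.0308]
orientation: [0.757, 0.653, -0.002, -0.001]
wrist_force: [0.2, 0.2, 0.5]
grip_width: 0.0501
finger_force: 0.0
```

Emit:
apply_moves(steps=[50,0,0.025,0.07,0,50,0,0.025,0.07,0,50,0,0,0,0,50,-0.04,0,0,0,50,-0.04,0,0,0,50,-0.03,0,0,0,50,0,0,0,0])

```text
clock: 2.28
position: [0.5586, 0.1957, 0.0133]
orientation: [0.758, 0.653, 0.0, 0.0]
wrist_force: [0.0, 0.1, -0.1]
grip_width: 0.05
finger_force: 0.0
```

```bash
python3 - <<'E'
from plant import bot
from h import *
im=bot.camera("side");c=bot.calibration("side")
o=bot.get_obs();print(o["position"],o["wrist_force"],o["clock"])
cv2.imwrite("pics/s2.png",cv2.resize(im[150:290,260:420],None,fx=5,fy=4.2,interpolation=cv2.INTER_CUBIC))
E
```

```text
[0.5586 0.1961 0.0132] [-0.2983  0.4757 -0.4409] 2.3333
```

View pics/s2.png

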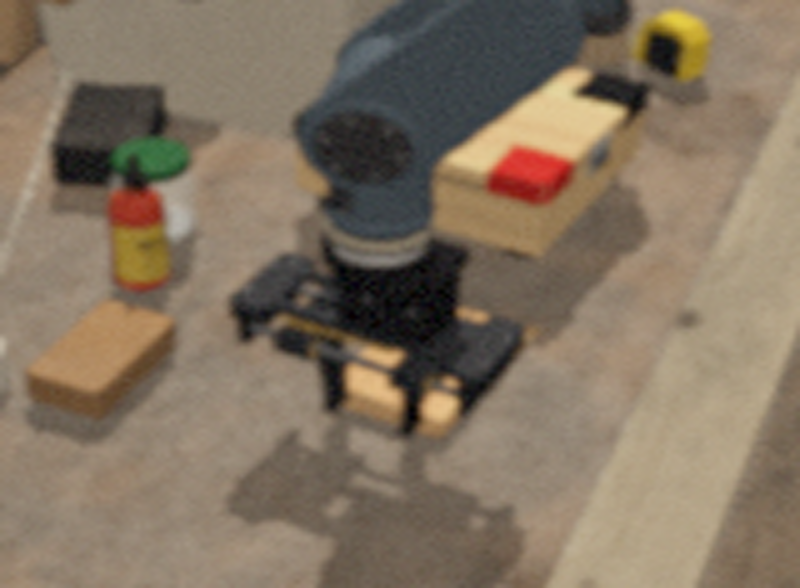

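The side crop shows both fingertips just behind the heel face, roughly centred, at crop (333,405) and (410,430). I'll start the push.

Emit:
apply_moves(steps=[50,-0.03,0.004,0.01,0,50,-0.05,0.008,0.01,0,50,-0.06,0.009,0,0,50,-0.06,0.009,0,0,50,-0.06,0.009,0,0,50,-0.06,0.009,0,0,50,-0.06,0.009,0,0,50,0,0,0,0])

```text
clock: 3.0
position: [0.5585, 0.1369, 0.0094]
orientation: [0.758, 0.652, -0.001, 0.0]
wrist_force: [-0.5, -0.8, -0.4]
grip_width: 0.05
finger_force: 0.0
```

```bash
python3 - <<'E'
from plant import bot
from h import *
o=bot.get_obs();c=bot.calibration("wrist");im=bot.camera("wrist")
print(o["position"],o["wrist_force"],o["clock"])
cv2.imwrite("pics/w3.png",im)
E
```

```text
[0.5585 0.1369 0.0094] [-0.4623 -0.752  -0.4068] 3.0
```

View pics/w3.png

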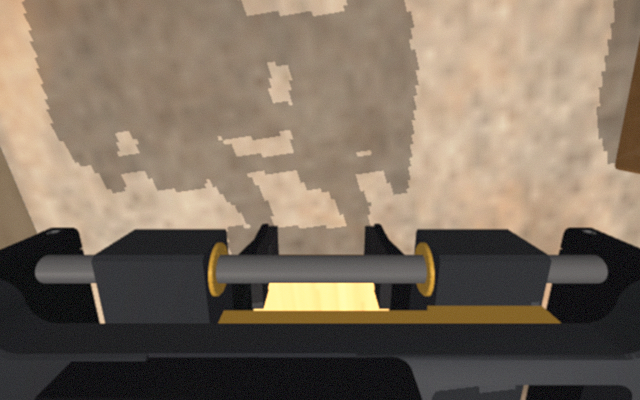

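The wrist view shows the wedge held squarely between the fingers at cols 272–368, so it is following. I'll continue.

Emit:
apply_moves(steps=[50,-0.05,0.008,0,0,50,-0.05,0.008,0,0,50,-0.05,0.008,0,0,50,-0.05,0.008,0,0,50,-0.05,0.008,0,0,50,-0.04,0.006,0,0,50,0,0,0,0,50,0,0,0,0])

```text
clock: 3.72
position: [0.5591, 0.0945, 0.0096]
orientation: [0.758, 0.653, -0.0, 0.0]
wrist_force: [-0.2, 0.6, 0.2]
grip_width: 0.0499
finger_force: 0.0
```

```bash
python3 - <<'E'
from plant import bot
from h import *
o=bot.get_obs();print(o["position"],o["wrist_force"],o["ft_torque"],o["clock"])
im=bot.camera("side")
cv2.imwrite("pics/s4.png",cv2.resize(im[150:270,300:440],None,fx=5,fy=5,interpolation=cv2.INTER_CUBIC))
E
```

```text
[0.5591 0.0945 0.0096] [-0.1704  0.5827  0.216 ] [ 0.0021 -0.0009 -0.012 ] 3.7167
```

View pics/s4.png

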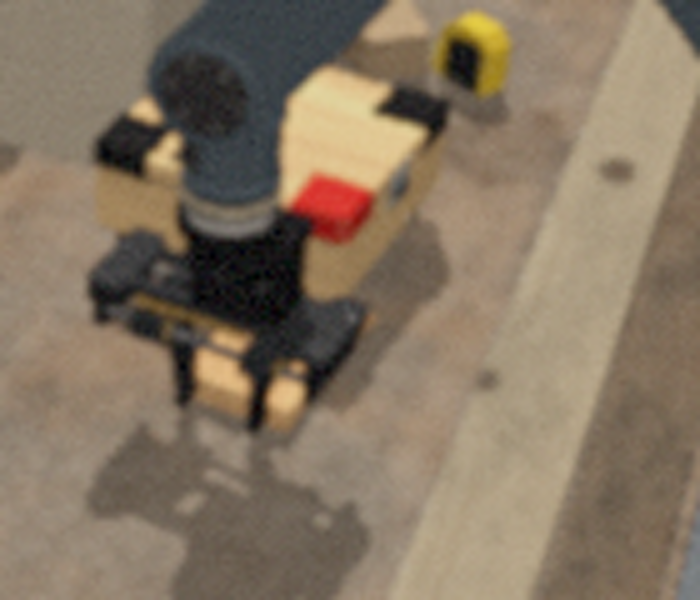

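The side crop shows the fingers still behind the heel and the chest undisturbed. The tip should now be about 17 mm under the foot edge, so I'll push slowly and watch the force.

Emit:
apply_moves(steps=[50,-0.015,0.002,0,0,50,-0.015,0.002,0,0,50,-0.015,0.002,0,0,50,-0.015,0.002,0,0,50,-0.015,0.002,0,0,50,0,0,0,0])

```text
clock: 4.27
position: [0.5588, 0.0834, 0.0096]
orientation: [0.757, 0.653, -0.0, 0.0]
wrist_force: [-0.2, 0.4, 0.5]
grip_width: 0.0502
finger_force: 0.1
```

Emit:
apply_moves(steps=[50,-0.012,0.002,0,0,50,-0.012,0.002,0,0,50,-0.012,0.002,0,0])

```text
clock: 4.52
position: [0.5589, 0.0782, 0.0096]
orientation: [0.757, 0.653, 0.0, -0.0]
wrist_force: [0.2, 0.8, -0.1]
grip_width: 0.0499
finger_force: 0.4
```

Emit:
apply_moves(steps=[50,-0.012,0.002,0,0,50,-0.012,0.002,0,0,50,-0.012,0.002,0,0])

```text
clock: 4.77
position: [0.5591, 0.0726, 0.0096]
orientation: [0.757, 0.653, 0.0, 0.0]
wrist_force: [-0.9, 0.8, 0.2]
grip_width: 0.0498
finger_force: 0.5
```

Emit:
apply_moves(steps=[50,-0.01,0.0015,0,0,50,-0.01,0.0015,0,0,50,-0.01,0.0015,0,0])

```text
clock: 5.02
position: [0.5591, 0.0681, 0.0096]
orientation: [0.757, 0.653, 0.0, 0.0]
wrist_force: [0.4, -0.0, 0.5]
grip_width: 0.0503
finger_force: 0.5
```

Emit:
apply_moves(steps=[50,-0.01,0.0015,0,0,50,-0.01,0.0015,0,0,50,-0.01,0.0015,0,0])

```text
clock: 5.27
position: [0.559, 0.0645, 0.0096]
orientation: [0.758, 0.652, 0.001, -0.001]
wrist_force: [0.8, 6.8, 0.4]
grip_width: 0.0501
finger_force: 3.4
```

Emit:
apply_moves(steps=[50,-0.01,0.0015,0,0,50,-0.01,0.0015,0,0])

```text
clock: 5.43
position: [0.5586, 0.062, 0.0095]
orientation: [0.758, 0.652, 0.0, -0.001]
wrist_force: [-0.3, 7.3, 0.9]
grip_width: 0.0498
finger_force: 3.5
```

The wedge bound at about 7 N. I'll back off, rise, close the fingers and move above the cap for a look.

Emit:
apply_moves(steps=[50,0.05,0,0,0,50,0.12,0,0,0,0,0,0,-0.2,0,0,0,0,-0.25,0,0,0,0,-0.25,0,0,0,0,-0.25,0,0,0,0,-0.25,0,0,0,0,-0.25,0])

```text
clock: 6.1
position: [0.5624, 0.0858, 0.229]
orientation: [0.757, 0.653, -0.0, 0.0]
wrist_force: [0.6, -0.7, 0.0]
grip_width: 0.018
finger_force: 0.0
```

Emit:
apply_moves(steps=[0,-0.18,-0.005,0,0,0,-0.18,-0.005,0,0,0,-0.18,-0.005,0,0,0,-0.18,-0.005,0,0,0,-0.18,-0.005,0,0,0,-0.15,-0.005,0,0,0,0,0,0,0,0,0,0,0,0])

```text
clock: 6.77
position: [0.535, -0.0702, 0.227]
orientation: [0.758, 0.652, -0.0, -0.0]
wrist_force: [0.1, 0.2, 0.5]
grip_width: 0.0001
finger_force: 0.0
```

```bash
python3 - <<'E'
from plant import bot
from h import *
o=bot.get_obs();c=bot.calibration("wrist");im=bot.camera("wrist");s=bot.camera("side")
print(o["position"],o["wrist_force"],o["clock"])
r=red(im);r[:100]=0;r[:,:200]=0;r[:,450:]=0
for a,p in polys(r,100,.02): print("red",a,np.c_[p,cast(c,p,.108)[:,:2]].round(4).tolist())
a=np.array([[363,186],[358,194]]);s0=cv2.imread("pics/side0.png")
for q in (s0,s):
    m=red(q)[170:210,345:385];y,x=np.nonzero(m);print("side cap",x.mean()+345,y.mean()+170,len(x))
t=cv2.resize(s[150:270,300:440],(400,343));cv2.imwrite("pics/w5.png",np.hstack([im[:343],t]) if False else np.hstack([im[:343,150:550],t]))
E
```

```text
[ 0.535  -0.0702  0.227 ] [0.1472 0.1947 0.4977] 6.7667
red 2662.5 [[296.0, 162.0, 0.5161, -0.0405], [289.0, 169.0, 0.5084, -0.0461], [291.0, 215.0, 0.5022, -0.0916], [341.0, 214.0, 0.551, -0.098], [340.0, 161.0, 0.557, -0.0458]]
side cap 365.5748031496063 191.3464566929134 127
side cap 365.9669421487603 191.08264462809916 121
```

View pics/w5.png

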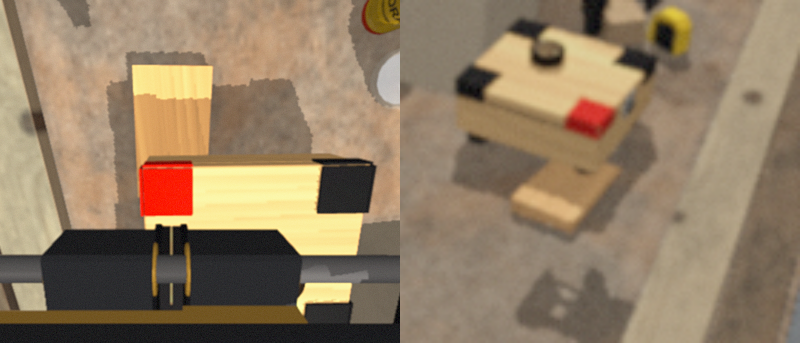

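The wrist view shows the cap centred near full-image (316,190), i.e. about (0.531,-0.070). The wedge lies square under that corner, and in the side view the chest has not moved. Next is the press.

Emit:
apply_moves(steps=[0,0,-0.025,0.15,0,0,0,0,0.2,0,0,0,0,0.2,0,0,0,0,0.12,0,0,0,0,0.06,0,0,0,0,0,0,0,0,0,0,0])

```text
clock: 7.45
position: [0.5319, -0.068, 0.1177]
orientation: [0.757, 0.654, 0.0, 0.0]
wrist_force: [-0.1, 0.3, 0.6]
grip_width: 0.0006
finger_force: 0.0
```

Emit:
apply_moves(steps=[0,0,0,0.015,0,0,0,0,0.015,0,0,0,0,0,0])

```text
clock: 7.7
position: [0.532, -0.0687, 0.1138]
orientation: [0.757, 0.653, 0.0, 0.001]
wrist_force: [0.9, 0.4, -0.6]
grip_width: 0.0003
finger_force: 0.0
```

Emit:
apply_moves(steps=[0,0,0,0.015,0,0,0,0,0.015,0,0,0,0,0,0])

```text
clock: 7.95
position: [0.5315, -0.0687, 0.1085]
orientation: [0.757, 0.653, 0.0, 0.0]
wrist_force: [-0.7, 0.9, -0.6]
grip_width: 0.0009
finger_force: 0.0
```

Emit:
apply_moves(steps=[0,0,0,0.006,0,0,0,0,0.006,0,0,0,0,0,0])

```text
clock: 8.2
position: [0.5315, -0.0687, 0.1084]
orientation: [0.757, 0.653, 0.0, 0.0]
wrist_force: [-3.0, 0.9, 11.8]
grip_width: 0.0007
finger_force: 5.8
```

Emit:
apply_moves(steps=[0,0,0,0.003,0,0,0,0,0,0,0,0,0,0,0])

```text
clock: 8.45
position: [0.5315, -0.0687, 0.1083]
orientation: [0.757, 0.653, 0.0, 0.0]
wrist_force: [-3.6, 0.1, 14.9]
grip_width: 0.0004
finger_force: 7.2
```

Emit:
apply_moves(steps=[0,0,0,0,0,0,0,0,0,0,0,0,0,0,0,0,0,0,0,0,0,0,0,0,0,0,0,0,0,0])

```text
clock: 8.95
position: [0.5315, -0.0687, 0.1083]
orientation: [0.757, 0.653, 0.0, 0.0]
wrist_force: [-3.8, 1.1, 13.2]
grip_width: 0.0005
finger_force: 7.2
```

```bash
python3 - <<'E'
from plant import bot
from h import *
s=bot.camera("side");s0=cv2.imread("pics/side0.png")
cv2.imwrite("pics/s6.png",np.hstack([cv2.resize(q[140:260,300:420],(400,400)) for q in (s0,s)]))
o=bot.get_obs();print(o["position"],o["wrist_force"],o["clock"])
E
```

```text
[ 0.5315 -0.0687  0.1083] [-3.4239  0.2482 14.1814] 9.0
```

View pics/s6.png

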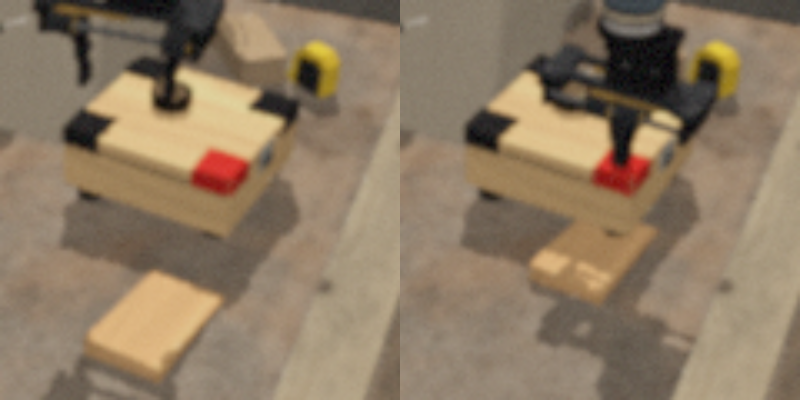

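Before and after, the chest stands in the same place: red cap at crop (220,170) versus (622,170), which is (222,170) in its own half. The wedge is under the red corner, and the fingertips are pressing the cap at about 14 N without it sinking.

```bash
python3 -c "
from plant import bot
print(bot.finish_job())"
```

```text
the job is handed in; nothing more can be done
None
```

The wedge is snug under the short foot, and I handed the job in while still pressing the red cap at about 14 N; the corner did not dip, and in the side view the chest had not visibly moved.

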